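# Start the disc on the studio's CD player

## Robot

A 6-joint arm with a two-finger parallel gripper is mounted at the origin on the work surface. World frame = base frame: x ahead of the robot, y to its left, z up, the work surface at z = 0. Lengths are in m, angles in rad, forces in N, time in s.
With the tool pointing down it reaches from about 0.3 to 0.775 m from the base axis. Payload 14.6 kg.
Tool frame: the origin (TCP) lies at the very end of the fingers, on their centre line; the grasp point (between the pads) lies 19 mm behind it; z points along the fingers, y is the line along which they close (so a half turn about z gives the same grasp; the last joint's range is limited). The gripper opens to 94 mm and grips with 3 to 60 N. Pads are 16 mm wide; open, the fingers measure 119 mm over their backs; the gripper's body (75 mm by 177 mm) begins 78 mm behind the grasp point.
Start: joints at [-1.3, 0.3, 1.521, -0, 1.321, -0.067], TCP at [0.182, -0.519, 0.205] pointing down, gripper open.
Joint ranges: [-3.03, 3.03], [-0.79, 2.21], [0.23, 2.52], [-1.04, 4.18], [0, 3.07], [-2.55, 2.55]. Speed limits (rad/s): [2.22, 2.22, 2.57, 3.14, 3.14, 3.14].

## Interface

Orientations are given as [roll, pitch, yaw] about the fixed x, y, z axes, in that order (R = Rz(yaw) Ry(pitch) Rx(roll)).
In Python, from station import ctrl gives the robot as it stands.
- The arm moves only by the shell command python3 -m pendant 'ROWS' [OPENING] [FORCE]. ROWS is JSON, a list of rows, each a list of 2 entries, a list of its own where there are three numbers: the shift along the world's x, y, z in cm, then the turn about the world's z in rad. A call has 1 to 20 rows; each row shifts and turns the commanded pose from where the row before left it; what a row does not reach is not made up. A row lasts 1/12 s, in which the tool goes at most 41.7 mm and 7.16 degrees, less where a joint would pass 70% of its speed; a pose out of reach is approached as far as the arm can. A call is refused whole if a number of a shift passes 4.17 or a number of a turn 0.125, either way. A call with a gripper value outside its range is refused whole. OPENING is the opening, from 0 (shut) to 1 (fully open), set as the call begins (- or left out, the last holds). The fingers move at their own pace and stop on an object; FORCE is the grip in N (left out, the last holds). Time passes only in rows, so rows that do not move let the fingers close. It gives the time, the measured TCP pose, the force, the opening and the grip force at its end, in the units of the state.
- ctrl.get_obs(): the state, without advancing time (a new reading comes with each control period).
- ctrl.camera(name): name is "scene" or "top" or "wrist"; returns a dict with "color" (480x640x3 uint8, red, green, blue), "intrinsics" (3x3 intrinsics, pixels), "k1" (the pictures are not rectified: a ray, as slopes to the right and down, at radius r is drawn at 1 + k1 r^2 times it, then the intrinsics apply), "camera_from_world" (4x4, takes a point from world to camera coordinates). Camera axes: x right, y down, z forward; pixel columns grow to the right and rows downward; lengths in m; the calibration is good to about 2 mm. A picture is of the moment at which its call begins. There is no depth.
- ctrl.hand_in(): hands the job in; it is judged then, once.
The state is a dict: "time_s": time; "qpos": joint angles; "joint_vel": joint speeds; "tau": joint torques, N m; "ee_pos": TCP position; "eef_rot": TCP orientation; "force": force on the tool from outside, world axes, zero at the start; "moment": the same for the moment, N m; "grip_width": finger opening in m; "grip_force": force on a finger pad.
Only numpy, scipy, OpenCV 4.12 (cv2) and the standard library are available. Lean on these libraries where they do the work, as an engineer would, in place of code of your own. Each camera call takes 0.05 s, during which the arm holds its last target. There are 200 camera calls.

## Task

Start the music: with the fingertips, gently push the blue lid of the CD player down until it is fully shut, and then press the green key fully down for a moment, let it spring back up and withdraw. Press green only once the lid is shut; do not press the yellow or the red key, do not lift the lid further open, and leave the mug, the gift box and the vase where they stand.

Things in the scene. Friction and masses are not known exactly. Their poses are not given: they have to be found in the camera images.
- player: grey top-loading CD player, 250 mm deep (its x), 340 mm wide (its y), top deck 100 mm above the table, does not move when pushed. Origin under its centre on the table; x points from the key side to the lid's hinge, z up. A black carrying bar runs along its back. The blue lid lies on the deck; the three keys stand in one row along y, 98 mm from the centre on the -x side, 65 mm apart, in any order of colours
- lid (a joint): angle of the blue lid: 0 fully shut (flat on the deck), grows as it opens, starts 0.45 to 0.9 rad open, stop at 1.3. A stiff hinge holds it wherever it is left; 1 to 2 N near its middle pushes it down; nothing catches when it shuts
- lid_hinge (a point): middle of the lid's hinge line, 90 mm from the player's centre on its +x side, 101 mm above the table; the hinge line runs along the player's y. The lid is a flat plate 140 mm from the hinge to its free edge, 160 mm wide, its upper face 8 mm above the hinge line when shut (109 mm above the table)
- lid_edge (a point): middle of the lid's free edge, on its upper face, 140 mm from the hinge (towards the keys when shut, raised above the deck when open)
- play_top (a point): green key (play): centre of the top of the green cap, 117 mm above the table at rest; the cap is 30 mm along the row and 24 mm across
- play_cap (a joint): how far the green key is pressed: 0 up, 0.006 m fully down, 1.5 N to start moving, 4.5 N at the bottom; it springs back up when released
- pause_top (a point): yellow key (pause): centre of the top of the yellow cap, 117 mm above the table at rest; the cap is 30 mm along the row and 24 mm across
- pause_cap (a joint): how far the yellow key is pressed: 0 up, 0.006 m fully down, 1.5 N to start moving, 4.5 N at the bottom; it springs back up when released
- stop_top (a point): red key (stop): centre of the top of the red cap, 117 mm above the table at rest; the cap is 30 mm along the row and 24 mm across
- stop_cap (a joint): how far the red key is pressed: 0 up, 0.006 m fully down, 1.5 N to start moving, 4.5 N at the bottom; it springs back up when released
- play_key: fixed dark seat of the green key, 34 x 40 x 4 mm, which carries the cap; origin under its centre, on the deck
- mug_mid (a point): white ceramic mug, 72 mm across and 90 mm tall, with a handle, empty, loose; this point lies on its upright axis, 45 mm above its underside
- mug: the same mug; origin at the centre of its underside, z up
- gift_mid (a point): kraft cardboard gift box, 65 x 65 x 50 mm, red ribbon, loose; this point lies on its upright axis, 25 mm above its underside
- gift: the same gift box; origin at the centre of its underside, z up
- vase_mid (a point): green glass vase of stiff flowers, 84 mm across and 185 mm tall with the flowers, loose; this point lies on its upright axis, 50 mm above its underside
- vase: the same vase; origin at the centre of its underside, z up
Things that resemble listed ones, but are neither listed nor needed, are in the scene too. What is meant by the vase is not black, and is the smaller of those in its own colour.

How it is judged:
By the outcome, as a careful person would: the job done as asked, in the order asked, and still so for the second after the job is handed in, with the robot touching nothing.
It also fails if it takes over 43 s, if anything falls off the work surface, if the arm or the gripper's body presses on something with over 40 N, if the wrist force passes 120 N, or if a joint passes its speed limit or range.

## Working session

There is one attempt and no reset: what is moved stays moved. The work goes in short steps, Python scripts to look and compute and a shell command to move; the robot and the scene stay as the last step left them, time stands still between calls to the robot, and variables do not carry over. Pictures are saved under pics/ and viewed, at most 10 in all, crops included, and the job is handed in when it is done.

```bash
mkdir -p pics
cat > h.py <<'E'
import numpy as np, cv2
from station import ctrl
def shot(n,f):
    c=ctrl.camera(n); cv2.imwrite(f'pics/{f}.png',c['color'][:,:,::-1]); np.savez(f'pics/{f}.npz',K=c['intrinsics'],k1=c['k1'],T=c['camera_from_world']); return c
def ray(f,u,v):
    d=np.load(f'pics/{f}.npz'); K,k1,T=d['K'],float(d['k1']),d['T']
    s=cv2.undistortPoints(np.array([[[u,v]]],float),K,np.array([k1,0,0,0,0]))[0,0]
    R=T[:3,:3]; return -R.T@T[:3,3], R.T@np.array([*s,1])
def onz(f,u,v,z):
    o,d=ray(f,u,v); return o+d*(z-o[2])/d[2]
def proj(f,p):
    d=np.load(f'pics/{f}.npz'); q=d['T'][:3,:3]@p+d['T'][:3,3]
    return cv2.projectPoints(q.reshape(1,3),np.zeros(3),np.zeros(3),d['K'],np.array([float(d['k1']),0,0,0,0]))[0].ravel()
E
python3 -c "
from h import *
shot('top','t0');shot('scene','s0')
print(ctrl.get_obs())"
```

```text
{'time_s': 0.1, 'qpos': array([-1.29961581e+00,  3.00385274e-01,  1.52152247e+00,  1.37225774e-05,
        1.32070610e+00, -6.65660816e-02]), 'joint_vel': array([-0.00163846, -0.00137063, -0.00281626,  0.00107799,  0.00218634,
       -0.00042041]), 'tau': array([ 1.97873094e-03, -5.32644510e+01, -3.53286195e+01,  7.09493179e-02,
        2.34949740e-02, -8.28738712e-05]), 'ee_pos': array([ 0.18220321, -0.51869033,  0.2049582 ]), 'eef_rot': array([-3.14057461e+00, -8.11889786e-05,  3.37743156e-01]), 'force': array([-0.31043964,  0.11683135, -0.11633932]), 'moment': array([-0.01489741,  0.00022267, -0.02774333]), 'grip_force': 0.0, 'grip_width': 0.09389026127158971}
```

View pics/t0.png

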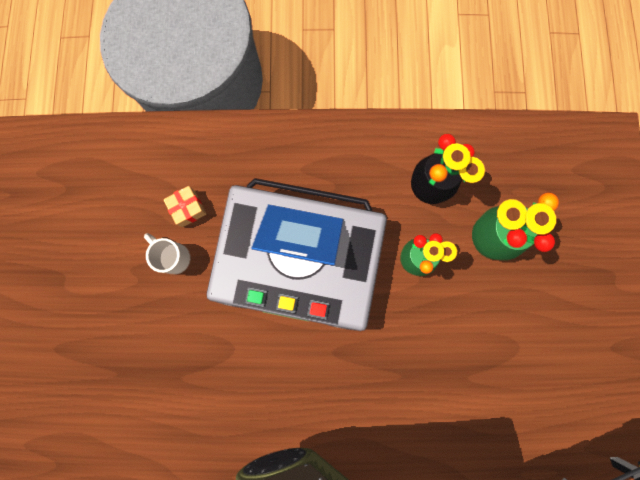

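View pics/s0.png

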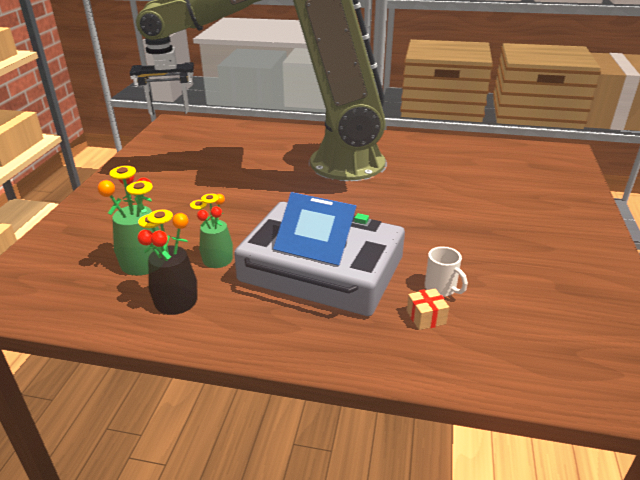

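The top view shows the green key at about (256,297), yellow at (287,303) and red at (319,310). The lid's free edge runs from (253,247) to (337,263). I'll enlarge this area to read it more closely.

```bash
python3 -c "
from h import *
i=cv2.imread('pics/t0.png')[170:340,195:395]
cv2.imwrite('pics/t0c.png',cv2.resize(i,None,fx=3.5,fy=3.5,interpolation=cv2.INTER_CUBIC))
i=cv2.imread('pics/s0.png')[180:320,230:410]
cv2.imwrite('pics/s0c.png',cv2.resize(i,None,fx=4,fy=4,interpolation=cv2.INTER_CUBIC))
for n,u,v in [('g',256,296.5),('y',287,303),('r',318.5,309.5)]: print(n,onz('t0',u,v,.117).round(4))
print(onz('t0',425,255,.03),ray('t0',320,240),ray('s0',320,240))
"
```

```text
g [0.5142 0.1099 0.117 ]
y [0.5012 0.0471 0.117 ]
r [ 0.4881 -0.0163  0.117 ]
[ 0.60427828 -0.25069104  0.03      ] (array([ 0.51219744, -0.02696835,  1.14900476]), array([ 0.1120903 ,  0.00702952, -0.99372086])) (array([1.66774635, 0.24094208, 0.83455735]), array([-0.81047264, -0.16066974, -0.56402245]))
```

View pics/t0c.png

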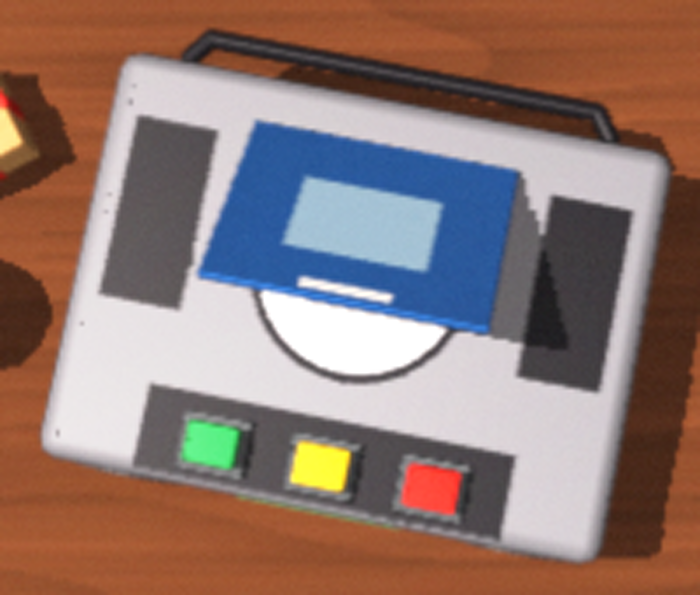

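View pics/s0c.png

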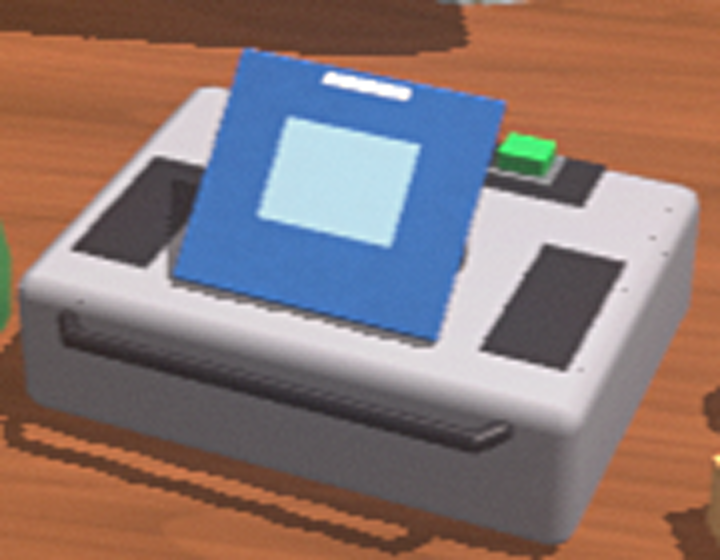

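The crops put the lid's free edge, in full-image pixels, at (252,248)–(335,264) in the top view and (291,192)–(356,205.5) in the scene view. The key spacing comes out at 64–65 mm, which matches. Next I'll fit the player frame and the lid angle.

```bash
cat > fit.py <<'E'
from h import *
from scipy.optimize import least_squares
def model(p):
    x,y,w,th=p; R=lambda a:np.array([np.cos(w)*a[0]-np.sin(w)*a[1]+x,np.sin(w)*a[0]+np.cos(w)*a[1]+y,a[2]])
    L=lambda r,s:R([.09-r*np.cos(th)+.008*np.sin(th),s*.08,.101+r*np.sin(th)+.008*np.cos(th)])
    return R,L
obs=[('t0','k',65,256,296.5),('t0','k',0,287,303),('t0','k',-65,318.5,309.5),
('t0','l',(.14,1),252.1,248),('t0','l',(.14,-1),335,264.3),('s0','l',(.14,-1),291.2,192),('s0','l',(.14,1),356.2,205.5)]
def res(p):
    R,L=model(p); return np.concatenate([proj(f,R([-.098,a/1000,.117]) if k=='k' else L(*a))-[u,v] for f,k,a,u,v in obs])
s=least_squares(res,[.597,.027,-.204,.7]); R,L=model(s.x)
print(s.x.round(4),s.fun.round(1)); print('green',R([-.098,.065,.117]).round(4),'edge',L(.14,0).round(4),'push pt',R([.01,0,.109]).round(4))
for u,v in [(425,262)]: print('vase',onz('t0',u,v,.03))
E
python3 fit.py
```

```text
[ 0.5984  0.0288 -0.1927  0.7146] [-0.8 -0.2 -0.3 -0.5 -0.1 -0.8 -1.1  0.7 -0.2  0.5 -1.7 -0.6 -0.9 -0.9]
green [0.5146 0.1114 0.117 ] edge [0.588  0.0308 0.1988] push pt [0.6082 0.0269 0.109 ]
vase [ 0.58880925 -0.25029611  0.03      ]
```

The fit is good: residuals are under 2 px and the lid is 0.71 rad open. I'll close the fingers and move above the push point.

```bash
python3 -m pendant '[[[1,1.5,1.5],0],[[2,2.5,1.5],-0.03],[[2,2.5,1.5],-0.03],[[2,2.5,1.5],-0.03],[[2,2.5,0],-0.03],[[2,3,0],-0.03],[[2,3,0],-0.03],[[2,3,0],-0.03],[[2,3,0],-0.03],[[2,3,0],-0.03],[[2,3,0],-0.03],[[2,3,0],-0.03],[[2,3,0],-0.03],[[2.5,3,0],-0.03],[[2.5,3,0],-0.03],[[2.5,3,0],-0.03],[[2.5,3,0],-0.03],[[2.5,3,0],-0.02],[[2.5,2,0],0],[[2,1,0],0]]' 0 5; python3 -m pendant '[[[0,0,0],0],[[0,0,0],0],[[0,0,0],0]]'
```

```text
time_s: 1.77
ee_pos: [0.6034, 0.019, 0.2648]
eef_rot: [-3.141, 0.001, -0.16]
force: [0.8, -0.7, 1.5]
grip_width: 0.0004
grip_force: 0.0
time_s: 2.02
ee_pos: [0.6018, 0.0157, 0.2651]
eef_rot: [3.141, 0.001, -0.162]
force: [-0.7, 0.1, -0.1]
grip_width: 0.0005
grip_force: 0.0
```

```bash
python3 -m pendant '[[[0.7,1.1,-1.5],-0.03],[[0,0,-1.5],0],[[0,0,-1.5],0],[[0,0,-1.5],0],[[0,0,-0.7],0],[[0,0,-0.5],0],[[0,0,-0.3],0],[[0,0,-0.3],0],[[0,0,-0.3],0],[[0,0,-0.3],0],[[0,0,-0.3],0],[[0,0,-0.3],0],[[0,0,-0.3],0],[[0,0,-0.3],0]]'; python3 -c "
from h import *
shot('scene','s1')
cv2.imwrite('pics/s1c.png',cv2.resize(cv2.imread('pics/s1.png')[130:320,220:420],None,fx=3,fy=3))"
```

```text
time_s: 3.18
ee_pos: [0.6093, 0.0271, 0.1691]
eef_rot: [-3.142, 0.0, -0.192]
force: [-0.3, -0.9, 0.7]
grip_width: 0.0007
grip_force: 0.4
```

View pics/s1c.png

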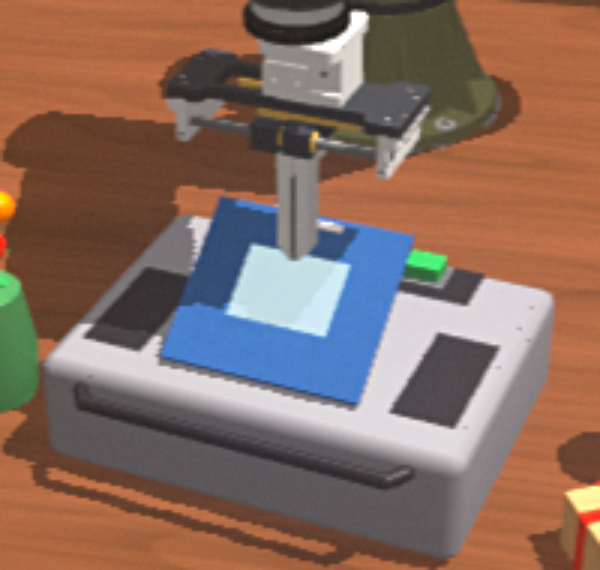

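The fingertips are on the lid between its edge and the pane, around (295,255) in the crop, and the lid is already closing. I'll keep pushing down slowly.

```bash
python3 -m pendant '[[[0,0,-0.3],0],[[0,0,-0.3],0],[[0,0,-0.3],0],[[0,0,-0.3],0],[[0,0,-0.3],0],[[0,0,-0.3],0],[[0,0,-0.3],0],[[0,0,-0.3],0],[[0,0,-0.3],0],[[0,0,-0.3],0],[[0,0,-0.3],0],[[0,0,-0.3],0],[[0,0,-0.3],0],[[0,0,-0.3],0],[[0,0,-0.3],0],[[0,0,-0.3],0],[[0,0,-0.2],0],[[0,0,-0.2],0],[[0,0,-0.1],0],[[0,0,0],0]]';python3 -m pendant '[[[0,0,-0.1],0],[[0,0,-0.1],0],[[0,0,0],0]]'
```

```text
time_s: 4.9
ee_pos: [0.6092, 0.0271, 0.1162]
eef_rot: [3.142, 0.0, -0.192]
force: [-0.2, 0.2, 0.8]
grip_width: 0.0003
grip_force: 0.0
time_s: 5.15
ee_pos: [0.6093, 0.0271, 0.1143]
eef_rot: [3.142, -0.0, -0.192]
force: [-0.0, 0.6, 0.5]
grip_width: 0.0005
grip_force: 0.1
```

```bash
python3 -m pendant '[[[0,0,-0.1],0],[[0,0,-0.1],0],[[0,0,-0.1],0],[[0,0,-0.1],0],[[0,0,0],0]]';python3 -m pendant '[[[0,0,-0.1],0],[[0,0,0],0]]';python3 -m pendant '[[[0,0,-0.05],0],[[0,0,0],0]]'
```

```text
time_s: 5.57
ee_pos: [0.6092, 0.0271, 0.1102]
eef_rot: [3.142, 0.0, -0.192]
force: [0.5, 0.1, 0.3]
grip_width: 0.0003
grip_force: 0.0
time_s: 5.73
ee_pos: [0.6093, 0.0271, 0.1094]
eef_rot: [-3.142, -0.0, -0.192]
force: [0.1, 0.4, 1.2]
grip_width: 0.0003
grip_force: 0.0
time_s: 5.9
ee_pos: [0.6094, 0.0271, 0.1093]
eef_rot: [-3.142, -0.0, -0.192]
force: [-1.8, 0.2, 4.0]
grip_width: 0.0004
grip_force: 1.7
```

```bash
python3 -m pendant '[[[0,0,-0.05],0],[[0,0,0],0],[[0,0,0],0]]'; python3 -m pendant '[[[0,0,0.5],0],[[0,0,1.5],0],[[0,0,1.5],0],[[0,0,1.5],0],[[-1.5,1.4,0],0],[[-2,1.8,0],0],[[-2,1.8,0],0],[[-2,1.8,0],0],[[-1.5,1.2,0],0],[[-0.5,0.4,0],0],[[0,0,0],0],[[0,0,0],0]]'; python3 -c "
from h import *
shot('scene','s2');shot('top','t2')
a=cv2.resize(cv2.imread('pics/s2.png')[150:310,230:410],None,fx=2.2,fy=2.2)
b=cv2.resize(cv2.imread('pics/t2.png')[170:330,210:390],None,fx=2.2,fy=2.2)
cv2.imwrite('pics/c2.png',np.hstack([a,b]))"
```

```text
time_s: 6.15
ee_pos: [0.6094, 0.0271, 0.1092]
eef_rot: [-3.142, -0.001, -0.192]
force: [-3.2, -0.4, 8.2]
grip_width: 0.0007
grip_force: 4.0
time_s: 7.15
ee_pos: [0.5149, 0.1108, 0.1587]
eef_rot: [-3.142, -0.001, -0.192]
force: [0.5, 0.0, -0.5]
grip_width: 0.0002
grip_force: 0.0
```

View pics/c2.png

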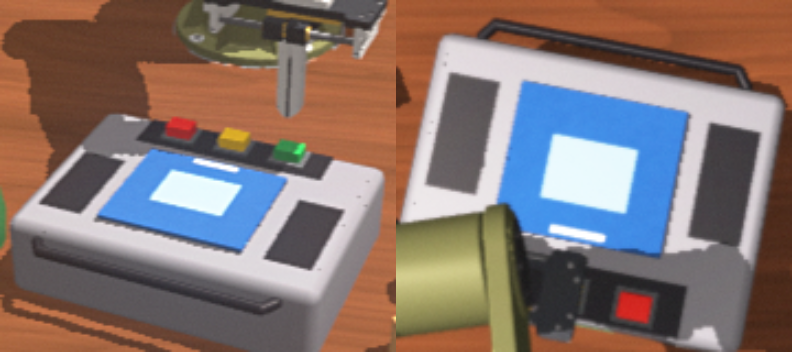

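The lid lies flat on the deck and the fingertips are above the green key at (290,150) in the left panel. Now I'll press it.

```bash
python3 -m pendant '[[[0,0.05,-1],0],[[0,0,-1],0],[[0,0,-1],0],[[0,0,-0.5],0],[[0,0,-0.2],0],[[0,0,-0.2],0],[[0,0,-0.2],0],[[0,0,-0.1],0],[[0,0,-0.1],0],[[0,0,0],0]]';python3 -m pendant '[[[0,0,-0.1],0],[[0,0,-0.1],0],[[0,0,-0.05],0],[[0,0,0],0]]';python3 -m pendant '[[[0,0,-0.1],0],[[0,0,0],0],[[0,0,0],0]]'
```

```text
time_s: 8.08
ee_pos: [0.5144, 0.1116, 0.1157]
eef_rot: [-3.141, -0.001, -0.192]
force: [0.5, -0.3, 1.9]
grip_width: 0.0003
grip_force: 1.1
time_s: 8.42
ee_pos: [0.5144, 0.1116, 0.113]
eef_rot: [-3.141, -0.0, -0.192]
force: [-0.8, -0.6, 3.5]
grip_width: 0.0005
grip_force: 1.7
time_s: 8.67
ee_pos: [0.5144, 0.1116, 0.112]
eef_rot: [-3.141, -0.0, -0.192]
force: [1.2, -0.4, 3.8]
grip_width: 0.0004
grip_force: 2.0
```

```bash
python3 -m pendant '[[[0,0,-0.1],0],[[0,0,0],0],[[0,0,0],0]]';python3 -m pendant '[[[0,0,-0.1],0],[[0,0,0],0],[[0,0,0],0],[[0,0,0],0]]'
```

```text
time_s: 8.92
ee_pos: [0.5144, 0.1116, 0.1112]
eef_rot: [-3.141, -0.001, -0.192]
force: [-1.1, 0.0, 6.6]
grip_width: 0.0006
grip_force: 3.4
time_s: 9.25
ee_pos: [0.5146, 0.1116, 0.111]
eef_rot: [-3.141, -0.001, -0.192]
force: [-4.2, -1.0, 16.7]
grip_width: 0.0001
grip_force: 7.9
```

The key is fully down: z stopped at 0.111 and the force rose sharply. I'll withdraw now.

```bash
python3 -m pendant '[[[0,0,0.5],0],[[0,0,1],0],[[0,0,2],0],[[0,0,3],0],[[0,0,3],0],[[-1.5,0,3],0],[[-3,0,2],0],[[-3,0,0],0],[[-3,0,0],0],[[-2,0,0],0],[[-1,0,0],0],[[0,0,0],0],[[0,0,0],0],[[0,0,0],0]]'; python3 -c "
from h import *
shot('scene','s3');shot('top','t3')
a=cv2.resize(cv2.imread('pics/s3.png')[150:310,230:410],None,fx=2.2,fy=2.2)
b=cv2.resize(cv2.imread('pics/t3.png')[170:330,210:390],None,fx=2.2,fy=2.2)
cv2.imwrite('pics/c3.png',np.hstack([a,b]))"
```

```text
time_s: 10.42
ee_pos: [0.3801, 0.1116, 0.2549]
eef_rot: [3.141, 0.0, -0.192]
force: [-0.2, -0.5, -0.0]
grip_width: 0.0003
grip_force: 0.0
```

View pics/c3.png

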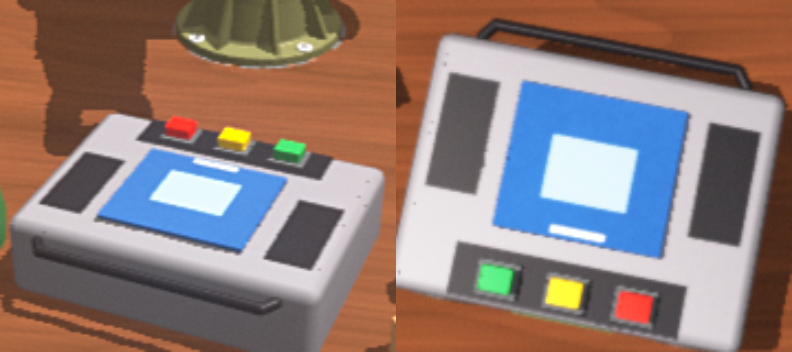

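The lid is shut flat, the green key at (290,150) in the left panel is back up level with the others, and the arm is clear.

```bash
python3 -c "
from station import ctrl
print(ctrl.hand_in())"
```

```text
the job is handed in; nothing more can be done
None
```

I pushed the lid fully shut, then pressed the green key to its stop and released it; it sprang back up, the arm withdrew clear, and I handed the job in at about 10.5 s.

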